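# Lock the sprung access panel with its quarter-turn fastener

### The arm

A 6-joint arm with a two-finger parallel gripper is mounted at the origin on a cart in front of the work surface, level with it; the furniture and walls round the work are solid. World frame = base frame: x ahead of the robot, y to its left, z up, the work surface at z = 0. Lengths are in m, angles in rad, forces in N, time in s.
With the tool pointing down it reaches from about 0.275 to 0.825 m from the base axis. Payload 5.2 kg.
Tool frame: the origin (TCP) lies on the mounting face of the last link; the fingertips stand 186 mm ahead of it and the grasp point (between the pads) lies 167 mm ahead of it (r.tcp_to_tips is the distance from the TCP to the fingertips, in m); z points along the fingers, y is the line along which they close (so a half turn about z gives the same grasp; the last joint's range is limited). The gripper opens to 93 mm and grips with 3 to 60 N. Pads are 15 mm wide; open, the fingers measure 128 mm over their backs; the gripper's body (75 mm by 188 mm) begins 65 mm behind the grasp point.
Start: joints at [-1.373, 0.259, 1.535, -0, 1.348, -0.203], TCP at [0.215, -0.506, 0.405] pointing down, gripper open.
Joint ranges: [-3.14, 3.14], [-0.91, 2.08], [0.19, 2.58], [-1.22, 4.36], [0.22, 2.71], [-3.12, 3.12]. Speed limits (rad/s): [2.57, 2.57, 3.14, 3.14, 3.14, 3.14].

### API

Orientations are given as a unit quaternion [x, y, z, w].
In Python, from workcell import monitor, capture, r gives the robot as it stands.
- The arm moves only by the shell command python3 -m jog 'ROWS' [FORCE]. ROWS is JSON, one flat list of numbers, 7 for each row, row after row: the shift along the tool's x, y, z in mm, then the turn, a rotation vector about the tool's x, y, z in degrees, then the finger opening in mm, from 0 to 93. In form: [x, y, z, rx, ry, rz, gripper, x, y, z, rx, ry, rz, gripper, ...]. A call has exactly 5 rows; each row is the pose to reach, as a shift and turn from the pose commanded when the call began, along the tool's axes at that moment; what a row does not reach only later rows make up. A row lasts 1/12 s, in which the tool goes at most 41.7 mm and 7.16 degrees, less where a joint would pass 70% of its speed; a pose out of reach is approached as far as the arm can. A call with a gripper value outside its range is refused whole. The fingers move at their own pace and stop on an object; FORCE is the grip in N (left out, the last holds). Time passes only in rows, so rows that repeat a pose let the fingers close, or fill a call up. It gives the time, the measured TCP pose, the force, the opening and the grip force at its end, in the units of the state.
- monitor.state(): the state, without advancing time (a new reading comes with each control period).
- capture(name): name is "scene" or "top"; returns a dict with "img" (384x512x3 uint8, red, green, blue), "intrinsics" (3x3 intrinsics, pixels), "rvec" (rotation vector, rad) and "tvec" (3), from world to camera coordinates, as OpenCV has them. Camera axes: x right, y down, z forward; pixel columns grow to the right and rows downward; lengths in m; the calibration is good to about 2 mm. A picture is of the moment at which its call begins. There is no depth.
- r.hand_in(): hands the job in; it is judged then, once.
The state is a dict: "t": time; "joint_positions": joint angles; "qvel": joint speeds; "effort": joint torques, N m; "ee_pos": TCP position; "ee_rot": TCP orientation; "ft_force": force on the tool from outside, world axes, zero at the start; "ft_torque": the same for the moment, N m; "width": finger opening in m; "grasp_force": force on a finger pad.
Only numpy, scipy, OpenCV 4.12 (cv2) and the standard library are available. Lean on these libraries where they do the work, as an engineer would, in place of code of your own. Each camera call takes 0.05 s, during which the arm holds its last target. There are 200 camera calls.

### The job

Close and lock the access panel of the grey case: set the closed fingertips in the slot of its round fastener, press the panel fully down against its strut, and while pressing turn the fastener a quarter turn clockwise to its stop, so that the panel stays shut when you let go. Do it by pushing only: grip and lift nothing, leave the loose tools and parts lying where they are, and finish clear of everything.

Things in the scene. Friction and masses are not known exactly. Their poses are not given: they have to be found in the camera images.
- slot_mid (a point): Middle of the slot's floor, on the axis of the quarter-turn fastener, a grey disc 120 mm across. The black-floored slot runs straight across it: 40 mm wide, 112 mm long, 18 mm deep, closed at both ends by the rim, open above. Turns with the disc: y along the slot, x across it, z up out of the panel. 100 mm above the bench with the panel fully down (disc then level), ~28 mm higher ajar.
- slot_end (a point): Point on the slot's floor 34 mm from slot_mid towards one end (the slot's -y end); turns with the disc. While unlocked it is the right-hand end for someone facing the panel's front edge (the edge away from the hinge, nearest the robot); turning clockwise brings it round to the front edge.
- case: Grey case, 260 (x) by 300 (y) by 90 mm, fixed to the bench; origin under its centre, front faces -x, turned up to 0.35 rad. The panel is its lid, hinged along the far (+x) edge. The fastener's axis is at x = -45, y = 0 mm with the panel down. A fixed steel collar, as high as the disc and 146 mm across, rings the disc with a 3 mm gap.
- panel_front (a point): Middle of the front edge of the aluminium panel, on its top face. The panel is 312 mm wide and 272 mm deep, 6 mm thick, with a turned-down skirt. The hinge is 262 mm behind this point, the fastener's axis 87 mm behind it, 175 mm in front of the hinge.
- panel (a joint): Hinge of the panel, rad: 0 = pressed fully down on its stop; 0.16 = ajar (front edge about 42 mm up), where a strut holds it while it is not locked. At the fastener it takes about 3 N to start it down and 5 N to hold it fully down (more nearer the hinge); it rises again when let go. Locked, it rests at about 0.02.
- fastener (a joint): Fastener, rad: 0 to 0.25 at the start = unlocked, slot about parallel to the front edge; grows clockwise from above; 1.571 = stop, locked, slot pointing at the front edge. Stays where left; takes about 0.1 N m. From about 0.7 its tongue must pass under a keeper, which needs the panel at 0.015 or less; turned while ajar it lands on the keeper and must be turned back.
- gear_shaft: Bystander lying loose on the bench: gear shaft with two pinions, 28x98x28 mm; origin at the centre of its underside.
- steel_drift: Bystander lying loose on the bench: steel drift pin, a plain rod 130x14x14 mm; origin at the centre of its underside.
- spark_plug: Bystander lying loose on the bench: spark plug, 20x67x19 mm; origin at the centre of its underside.
- ball_bearing: Bystander lying loose on the bench: ball bearing, 42 mm across, 12 mm thick; origin at the centre of its underside.
- hex_key: Bystander lying loose on the bench: black L-shaped hex key, 32x89x8 mm; origin at the centre of its underside.

How it is judged:
At the end, for the whole second after the job is handed in: The panel is held shut by the fastener (hinge below 0.04 rad) with the fastener turned to within 0.17 rad of its stop, both at rest, nothing touching them (value of joint panel below 0.04 rad and value of joint fastener above 1.4 rad and velocity of joint each of fastener, panel below 0.05 rad/s).
It fails at once if a loose tool or part was pushed or lifted more than 20 mm from where it lay (distance of any of gear_shaft, steel_drift, spark_plug, ball_bearing, hex_key from where it was at the start of the episode above 0.02 m).
It also fails if it takes over 40 s, if anything falls off the work surface, if the arm or the gripper's body presses on something with over 40 N, if the wrist force passes 120 N, or if a joint passes its speed limit or range.

## Working session

There is one attempt and no reset: what is moved stays moved. The work goes in short steps, Python scripts to look and compute and a shell command to move; the robot and the scene stay as the last step left them, time stands still between calls to the robot, and variables do not carry over. Pictures are saved under pics/ and viewed, at most 10 in all, crops included, and the job is handed in when it is done.

```bash
mkdir -p pics; ls; cat > h.py <<'E'
import numpy as np, cv2, json
from workcell import monitor, capture, r
from scipy.spatial.transform import Rotation as R
def shot(n,f):
    c=capture(n); cv2.imwrite('pics/'+f+'.png',c['img'][:,:,::-1]); return c
def ray(c,uv):
    M=cv2.Rodrigues(np.array(c['rvec'],float))[0]; K=np.array(c['intrinsics']); t=np.array(c['tvec'],float).ravel()
    d=M.T@np.linalg.inv(K)@np.array([uv[0],uv[1],1.]); return -M.T@t,d
def onz(c,uv,z):
    o,d=ray(c,uv); return o+d*(z-o[2])/d[2]
E
python3 - <<'E'
from h import *
a=shot('scene','s0');b=shot('top','t0')
cv2.imwrite('pics/both.png',cv2.resize(np.hstack([a['img'],b['img']])[:,:,::-1],(800,300)))
import pickle;pickle.dump((a,b),open('c0.pkl','wb'))
for c in(a,b): print(ray(c,(256,192)))
s=monitor.state();print(s['t'],s['ee_pos'],s['ee_rot'],s['ft_force'],r.tcp_to_tips)
E
```

```text
pics
(array([0.90889496, 0.49590088, 0.72933537]), array([-0.3437586 , -0.69597686, -0.63059895]))
(array([ 0.50297218, -0.20557818,  1.2315625 ]), array([ 0.08905122,  0.004431  , -0.99602838]))
0.1 [ 0.2145576  -0.50623035  0.40399603] [ 9.79986368e-01  1.99062877e-01  4.82365000e-06 -8.30530512e-04] [-0.41287107 -0.1220939   0.29278103] 0.1861
```

View pics/t0.png

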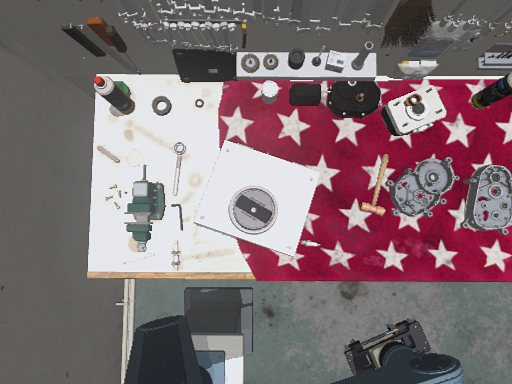

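View pics/s0.png

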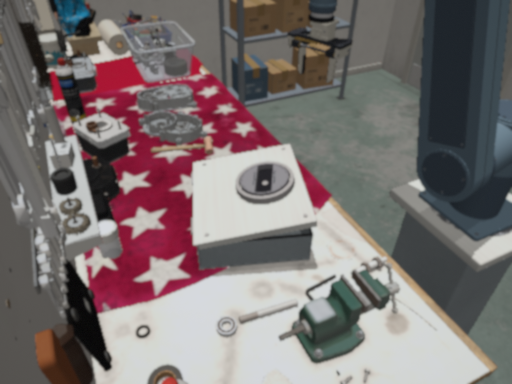

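The top view shows the white panel with the disc at about (254,210) and its dark slot running from about (237,203) to (271,217). The bystanders lie left of the panel, with one by the front right corner at (310,243). Next I measure the slot and the panel.

```bash
python3 - <<'E'
from h import *
import pickle
a,b=pickle.load(open('c0.pkl','rb'))
cr=b['img'][130:265,180:330][:,:,::-1]; cb=a['img'][140:225,210:325][:,:,::-1]
cv2.imwrite('pics/z0.png',np.hstack([cv2.resize(cr,(444,400),interpolation=cv2.INTER_CUBIC),cv2.resize(cb,(350,400),interpolation=cv2.INTER_CUBIC)]))
def big(m):
    cs,_=cv2.findContours(m.astype(np.uint8),0,2); return max(cs,key=cv2.contourArea)
res={}
for n,c,box in(('top',b,(170,250,225,285)),('scene',a,(155,205,232,298))):
    g=cv2.cvtColor(c['img'],cv2.COLOR_RGB2GRAY); y0,y1,x0,x1=box
    s=np.zeros(g.shape,bool); s[y0:y1,x0:x1]=1
    k=big(s&(g<55)); rect=cv2.minAreaRect(k)
    d=big(s&(g<185)); e=cv2.fitEllipse(d)
    print(n,'slot',rect,cv2.contourArea(k),'disc',e)
    res[n]=(rect,e)
o1,d1=ray(b,res['top'][1][0]);o2,d2=ray(a,res['scene'][1][0])
s=np.linalg.lstsq(np.c_[d1,-d2],o2-o1,rcond=None)[0];print('disc centre 2view',o1+s[0]*d1,o2+s[1]*d2)
o1,d1=ray(b,res['top'][0][0]);o2,d2=ray(a,res['scene'][0][0])
s=np.linalg.lstsq(np.c_[d1,-d2],o2-o1,rcond=None)[0];print('slot 2view',o1+s[0]*d1,o2+s[1]*d2)
P=[onz(b,p,.128) for p in cv2.boxPoints(res['top'][0])];print(np.round(P,4))
hsv=cv2.cvtColor(b['img'],cv2.COLOR_RGB2HSV)
for nm,uv in dict(FL=(194,222),FR=(295,255),BR=(321,173),BL=(227,140)).items(): print(nm,onz(b,uv,.15 if nm[0]=='F' else .11))
E
```

```text
top slot ((271.0, 213.5), (1.0, 0.0), -90.0) 0.0 disc ((253.37733459472656, 208.80186462402344), (41.7939453125, 42.398223876953125), 142.11038208007812)
scene slot ((263.5, 179.0), (22.0, 13.0), 90.0) 250.5 disc ((264.4881591796875, 183.08628845214844), (41.70973587036133, 59.703304290771484), 79.29400634765625)
disc centre 2view [ 0.551694   -0.1932268   0.12773993] [ 0.54699977 -0.19059636  0.12756216]
slot 2view [ 0.53897947 -0.24638971  0.10080225] [ 0.52501569 -0.23846421  0.10007155]
[[ 0.5366 -0.2454  0.128 ]
 [ 0.5366 -0.2454  0.128 ]
 [ 0.5396 -0.2454  0.128 ]
 [ 0.5396 -0.2454  0.128 ]]
FL [ 0.51153599 -0.02214189  0.15      ]
FR [ 0.41895374 -0.31377672  0.15      ]
BR [ 0.66230868 -0.39739166  0.11      ]
BL [ 0.76233152 -0.11089806  0.11      ]
```

View pics/z0.png

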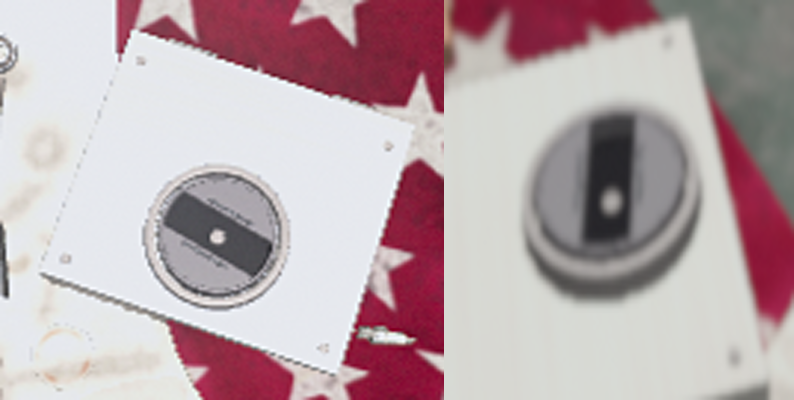

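The zoom shows the slot from end mid (172,210) to end mid (268,260), with a pale dot in its middle at (218,237) in zoom pixels. The scene view shows the same dot at (612,203).

```bash
python3 - <<'E'
from h import *
import pickle
a,b=pickle.load(open('c0.pkl','rb'))
f=lambda x,y:(180+x/2.96,130+y/2.963)
dt=f(218,237); ds=(210+(612-444)/3.043,140+203/4.706)
o1,d1=ray(b,dt);o2,d2=ray(a,ds)
s=np.linalg.lstsq(np.c_[d1,-d2],o2-o1,rcond=None)[0];print('dot 2view',o1+s[0]*d1,o2+s[1]*d2)
mid=onz(b,dt,.130);L=onz(b,f(172,210),.132);Rr=onz(b,f(268,260),.130)
v=(Rr-L)[:2];print('mid',mid,'ends',L,Rr,'len',np.linalg.norm(v),'ang',np.arctan2(v[1],v[0]))
psi=-.32; th=psi-np.pi/2-np.arctan2(v[1],v[0]);print('fastener est',th)
u=v/np.linalg.norm(v); tgt=mid[:2]+.034*u;print('slot_end',tgt)
st=monitor.state();T=R.from_quat(st['ee_rot']);
yaw=np.arctan2(u[1],u[0])+np.pi/2; Tg=R.from_matrix(np.c_[[np.cos(yaw),np.sin(yaw),0],[np.sin(yaw),-np.cos(yaw),0],[0,0,-1]])
print('shift mm',T.inv().apply(np.r_[tgt,.404]-st['ee_pos'])*1e3,'rot',(T.inv()*Tg).as_rotvec(degrees=True))
E
```

```text
dot 2view [ 0.54827378 -0.19403396  0.12580424] [ 0.54434807 -0.19183206  0.12566639]
mid [ 0.54810189 -0.19407777  0.13      ] ends [ 0.57464586 -0.14801322  0.132     ] [ 0.52553517 -0.24401682  0.13      ] len 0.1078357581225524 ang -2.0436415462909547
fastener est 0.15284521949605812
slot_end [ 0.53261757 -0.22434716]
shift mm [ 4.02831992e+02 -1.35449404e+02  3.53267093e-01] rot [-9.56673587e-02  2.24619228e-02  5.00563596e+01]
```

```bash
python3 -m jog '[36,-12,0,0,0,5,0, 72,-24,0,0,0,10,0, 108,-36,0,0,0,15,0, 144,-48,0,0,0,20,0, 180,-60,0,0,0,25,0]' 20
python3 - <<'E'
from h import *
st=monitor.state();T=R.from_quat(st['ee_rot']);yaw=-2.0436+np.pi/2; Tg=R.from_matrix(np.c_[[np.cos(yaw),np.sin(yaw),0],[np.sin(yaw),-np.cos(yaw),0],[0,0,-1]])
print(T.inv().apply(np.r_[.5326,-.2243,.404]-st['ee_pos'])*1e3,(T.inv()*Tg).as_rotvec(degrees=True))
E
```

```text
t: 0.52
ee_pos: [0.3578, -0.3796, 0.4044]
ee_rot: [1.0, -0.02, -0.0, -0.0]
ft_force: [0.5, -0.9, -0.0]
width: 0.0647
grasp_force: 0.0
[ 168.35768469 -162.23524373    0.44826965] [-0.03575206  0.02865179 24.76562592]
```

```bash
python3 -m jog '[28,-27,0,0,0,5,0, 56,-54,0,0,0,10,0, 84,-81,0,0,0,15,0, 112,-108,0,0,0,20,0, 140,-135,0,0,0,25,0]'
cat > rem.py <<'E'
from h import *
import sys
tx,ty,tz=map(float,sys.argv[1:4]); yaw=-2.0436+np.pi/2
st=monitor.state();T=R.from_quat(st['ee_rot']); Tg=R.from_matrix(np.c_[[np.cos(yaw),np.sin(yaw),0],[np.sin(yaw),-np.cos(yaw),0],[0,0,-1]])
print('remaining',T.inv().apply(np.r_[tx,ty,tz+.1861]-st['ee_pos'])*1e3,(T.inv()*Tg).as_rotvec(degrees=True),st['qvel'].max())
E
python3 rem.py .5326 -.2243 .2179
```

```text
t: 0.93
ee_pos: [0.5027, -0.2493, 0.4044]
ee_rot: [0.972, -0.236, -0.0, -0.0]
ft_force: [0.5, 0.0, -0.4]
width: 0.031
grasp_force: 0.0
remaining [ 15.1020719  -35.91652055   0.41931335] [-0.00478437  0.03965043 -0.19138271] 1.879197812593861
```

```bash
python3 -m jog '[8,-18,0,0,0,0,0, 15,-36,10,0,0,0,0, 15,-36,30,0,0,0,0, 15,-36,45,0,0,0,0, 15,-36,45,0,0,0,0]'
python3 rem.py .5326 -.2243 .2179
python3 - <<'E'
from h import *
a=shot('scene','s1');b=shot('top','t1')
cr=b['img'][150:265,180:310][:,:,::-1]; cb=a['img'][100:225,200:330][:,:,::-1]
cv2.imwrite('pics/z1.png',np.hstack([cv2.resize(cr,(400,400),interpolation=cv2.INTER_CUBIC),cv2.resize(cb,(400,400),interpolation=cv2.INTER_CUBIC)]))
E
```

```text
t: 1.35
ee_pos: [0.5307, -0.2246, 0.356]
ee_rot: [0.972, -0.233, -0.003, -0.001]
ft_force: [-0.4, 0.1, -0.2]
width: 0.001
grasp_force: 0.0
remaining [  1.19873951  -1.11478682 -48.03296976] [-0.04537188  0.40364789  0.12077283] 0.05439817846570144
```

View pics/z1.png

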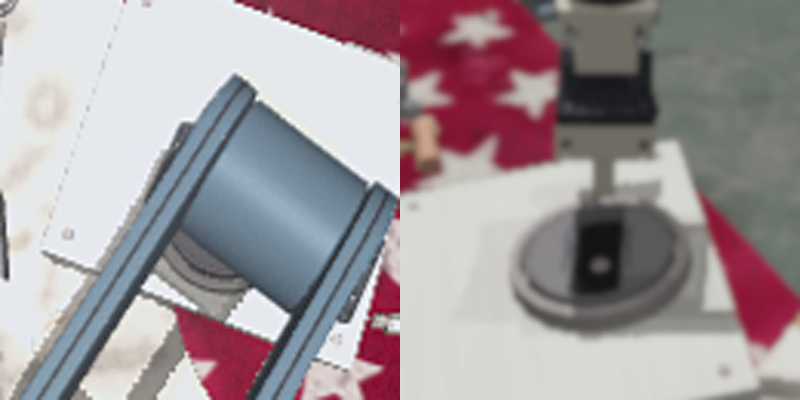

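The fingers are closed and hang in line with the slot over its right-hand end. In the crop the tip is at (605,195), above the slot end at (600,210). Descending now.

```bash
python3 -m jog '[0,-1,10,0,0,0,0, 0,-1,22,0,0,0,0, 0,-1,34,0,0,0,0, 0,-1,43,0,0,0,0, 0,-1,52,0,0,0,0]'; python3 rem.py .5326 -.2243 .100
```

```text
t: 1.87
ee_pos: [0.5317, -0.2252, 0.3079]
ee_rot: [0.972, -0.234, 0.0, 0.0]
ft_force: [-1.8, 0.9, 4.2]
width: 0.0003
grasp_force: 2.0
remaining [ 0.36390939 -1.25847336 21.83487958] [ 0.02444157 -0.04901851  0.02469995] 0.12559759511492283
```

```bash
python3 -m jog '[0,0,6,0,0,0,0, 0,0,12,0,0,0,0, 0,0,18,0,0,0,0, 0,0,20,0,0,0,0, 0,0,20,0,0,0,0]'; python3 rem.py .5326 -.2243 .100
```

```text
t: 2.28
ee_pos: [0.5318, -0.2251, 0.2875]
ee_rot: [0.972, -0.234, 0.0, 0.0]
ft_force: [-3.1, -2.1, 4.4]
width: 0.0008
grasp_force: 2.3
remaining [ 0.33402398 -1.08071497  1.43197599] [ 0.01953404 -0.00670787  0.04687719] 0.014330370619462357
```

```bash
python3 -m jog '[0,0,1,0,0,0,0, 0,0,2,0,0,0,0, 0,0,3,0,0,0,0, 0,0,4,0,0,0,0, 0,0,4,0,0,0,0]'; python3 rem.py .5326 -.2243 .100
```

```text
t: 2.7
ee_pos: [0.5325, -0.2251, 0.286]
ee_rot: [0.972, -0.234, 0.002, 0.001]
ft_force: [-3.6, 0.1, 13.5]
width: 0.0007
grasp_force: 6.9
remaining [-0.26394888 -0.75302482 -0.06930143] [ 0.01196993 -0.22541752  0.06425831] 0.0026919240562905686
```

```bash
cat > arc.py <<'E'
from h import *
st=monitor.state();T=R.from_quat(st['ee_rot']);p=st['ee_pos'];m=np.array([.544,-.193]);d=p[:2]-m
a=np.arctan2(d[1],d[0]);a-=2*np.pi*(a>0);print('angle',a,'r',np.hypot(*d),'tip z',p[2]-.1861,st['ft_force'],st['ft_torque'])
for b in np.arange(a-.11,-3.75,-.11)[:11]: print(round(b,2),np.round(T.inv().apply(np.r_[m+.033*np.array([np.cos(b),np.sin(b)]),p[2]]-p)*1e3,1))
E
python3 arc.py
```

```text
angle -1.9150848295672058 r 0.034091499689113666 tip z 0.09993189649691064 [-3.57292912  0.12423269 13.50391096] [0.10824591 0.65706346 0.03339123]
-2.03 [-3.8 -0.8 -0. ]
-2.14 [-7.4 -1.  -0. ]
-2.25 [-11.   -1.5  -0. ]
-2.36 [-14.5  -2.4  -0.1]
-2.47 [-17.9  -3.7  -0.1]
-2.58 [-21.1  -5.4  -0.1]
-2.69 [-24.1  -7.4  -0.1]
-2.8 [-26.9  -9.7  -0.1]
-2.91 [-29.4 -12.4  -0.1]
-3.02 [-31.6 -15.2  -0.1]
-3.13 [-33.5 -18.3  -0.1]
```

```bash
python3 -m jog '[-4,-1,0.5,0,0,0,0, -7.5,-1,1,0,0,0,0, -11,-1.5,1,0,0,0,0, -14.5,-2.5,1,0,0,0,0, -18,-3.5,1,0,0,0,0]'; python3 arc.py
```

```text
t: 3.12
ee_pos: [0.5196, -0.2149, 0.286]
ee_rot: [0.972, -0.234, 0.005, 0.002]
ft_force: [3.1, -3.6, 12.5]
width: 0.0007
grasp_force: 6.4
angle -2.4103144070839253 r 0.03282744777033478 tip z 0.09993771621984676 [ 3.10195787 -3.55239059 12.54981697] [-0.44887682 -0.41132882 -0.02911004]
-2.52 [-3.4 -1.3 -0. ]
-2.63 [-6.5 -3.2 -0.1]
-2.74 [-9.4 -5.3 -0.1]
-2.85 [-12.1  -7.8  -0.1]
-2.96 [-14.4 -10.6  -0.2]
-3.07 [-16.5 -13.6  -0.2]
-3.18 [-18.2 -16.8  -0.2]
-3.29 [-19.5 -20.1  -0.2]
-3.4 [-20.5 -23.6  -0.2]
-3.51 [-21.  -27.2  -0.3]
-3.62 [-21.2 -30.9  -0.3]
```

```bash
python3 -m jog '[-2.5,-1.5,0.5,0,0,0,0, -5.5,-3.5,0.5,0,0,0,0, -8.5,-5.5,0.5,0,0,0,0, -11,-8,0.5,0,0,0,0, -13.5,-11,0.5,0,0,0,0]'; python3 arc.py
```

```text
t: 3.53
ee_pos: [0.5124, -0.1993, 0.2859]
ee_rot: [0.972, -0.234, 0.005, 0.002]
ft_force: [2.0, -5.1, 14.5]
width: 0.0008
grasp_force: 9.9
angle -2.9433616258890836 r 0.03218626392959707 tip z 0.09979455387420977 [ 2.00449239 -5.08439546 14.46492819] [-1.00329431 -0.19371396 -0.04061832]
-3.05 [-2.7 -2.5 -0. ]
-3.16 [-4.5 -5.6 -0.1]
-3.27 [-5.9 -9.  -0.1]
-3.38 [ -6.9 -12.5  -0.1]
-3.49 [ -7.5 -16.   -0.1]
-3.6 [ -7.8 -19.7  -0.1]
-3.71 [ -7.6 -23.3  -0.1]
```

```bash
python3 -m jog '[-1.5,-2.5,0,0,0,0,0, -3.5,-5.5,0,0,0,0,0, -5,-8.5,0,0,0,0,0, -6,-12,0,0,0,0,0, -6.5,-15.5,0,0,0,0,0]'; python3 arc.py
```

```text
t: 3.95
ee_pos: [0.5159, -0.1845, 0.2863]
ee_rot: [0.972, -0.234, 0.009, 0.004]
ft_force: [9.4, -14.0, 5.6]
width: 0.0009
grasp_force: 10.8
angle -3.436463035643521 r 0.029356676455474937 tip z 0.10016153864912641 [  9.40399036 -14.00780889   5.60146876] [-2.32503352 -1.5523449  -0.2047125 ]
-3.55 [-4.  -3.  -0.1]
-3.66 [-4.1 -6.6 -0.1]
```

```bash
python3 - <<'E'
from h import *
a=shot('scene','s2');b=shot('top','t2')
cr=b['img'][150:265,180:310][:,:,::-1]; cb=a['img'][100:225,200:330][:,:,::-1]
cv2.imwrite('pics/z2.png',np.hstack([cv2.resize(cr,(400,400),interpolation=cv2.INTER_CUBIC),cv2.resize(cb,(400,400),interpolation=cv2.INTER_CUBIC)]))
E
```

```text
(no output)
```

View pics/z2.png

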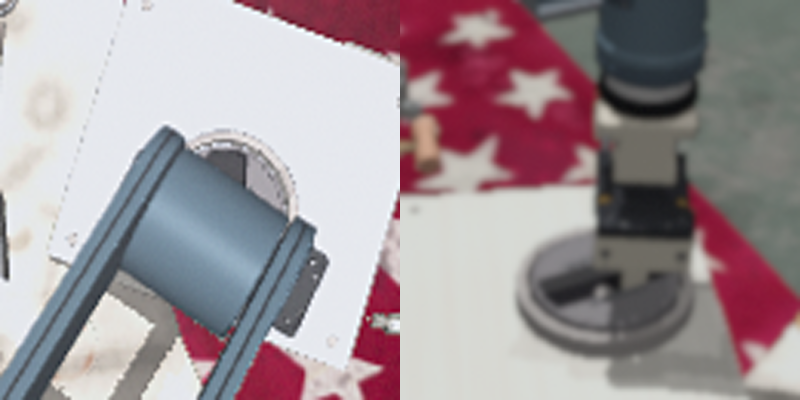

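The slot is now roughly pointing at the front, with its far end visible at (227,165) in the left crop, but it may still be short of the stop. I'll measure its angle from the visible edge.

```bash
python3 - <<'E'
from h import *
b=capture('top');i=cv2.imread('pics/t2.png')
cv2.imwrite('pics/z3.png',cv2.resize(i[180:235,225:290],(780,600),interpolation=cv2.INTER_CUBIC))
E
```

```text
(no output)
```

View pics/z3.png

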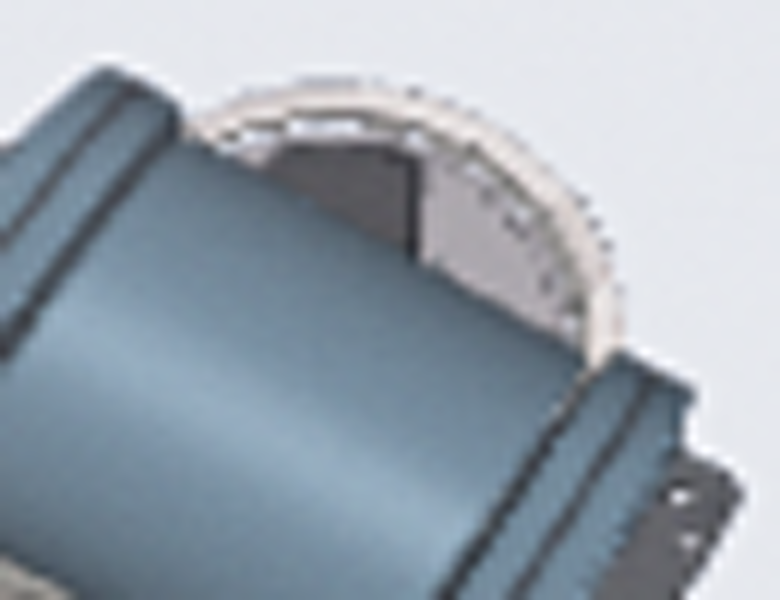

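```bash
python3 - <<'E'
from h import *
b=capture('top')
f=lambda x,y:(225+x/12,180+y/10.909)
p=onz(b,f(418,155),.118);q=onz(b,f(415,260),.118);d=p-q;print('slot dir',np.arctan2(d[1],d[0]),'centre',onz(b,f(328,345),.118)); s=monitor.state();print(s['ee_pos'],s['ft_force'])
E
python3 -m jog '[-0.5,-1,1,0,0,0,0, -1,-2,1.5,0,0,0,0, -1.5,-3,1.5,0,0,0,0, -2,-4,1.5,0,0,0,0, -2,-4,1.5,0,0,0,0]'; python3 arc.py
```

```text
slot dir -0.020386551189812994 centre [ 0.54368266 -0.1900626   0.118     ]
[ 0.51599898 -0.18404839  0.28623082] [ 9.77320328 -8.98310127  7.73438496]
t: 4.57
ee_pos: [0.5165, -0.1803, 0.286]
ee_rot: [0.972, -0.234, 0.011, 0.004]
ft_force: [9.6, -11.6, 12.9]
width: 0.0006
grasp_force: 12.3
angle -3.573594704352885 r 0.030317572630600642 tip z 0.09988410365957956 [  9.57871074 -11.56900952  12.88909681] [-1.96356652 -1.50037881 -0.18221029]
-3.68 [-2.6 -3.5 -0.1]
```

```bash
python3 -m jog '[0,-1.5,0,0,0,0,0, 0,-3,0,0,0,0,0, -0.5,-4.5,0,0,0,0,0, -1,-6,0,0,0,0,0, -1,-6,0,0,0,0,0]'; python3 arc.py
```

```text
t: 4.98
ee_pos: [0.5178, -0.1752, 0.286]
ee_rot: [0.972, -0.234, 0.01, 0.005]
ft_force: [5.2, -15.9, 13.4]
width: 0.0005
grasp_force: 12.5
angle -3.7396709300704774 r 0.0316527127293708 tip z 0.09985516994851656 [  5.21905612 -15.93275097  13.44244684] [-2.67561425 -0.9910236  -0.15815163]
```

```bash
python3 -m jog '[0,-1.5,0,0,0,0,0, 0,-3,0,0,0,0,0, 0,-4,0,0,0,0,0, 0,-4,0,0,0,0,0, 0,-4,0,0,0,0,0]'; python3 arc.py
python3 - <<'E'
from h import *
b=shot('top','t3')
cv2.imwrite('pics/z4.png',cv2.resize(b['img'][165:250,215:305][:,:,::-1],(630,595),interpolation=cv2.INTER_CUBIC))
E
```

```text
t: 5.4
ee_pos: [0.5186, -0.174, 0.286]
ee_rot: [0.972, -0.234, 0.009, 0.008]
ft_force: [-1.5, -27.4, 13.4]
width: 0.0003
grasp_force: 16.9
angle -3.7834236780275208 r 0.031708881580243424 tip z 0.0998663370349599 [ -1.48002349 -27.40157071  13.4412271 ] [-4.56277596  0.22782881 -0.08927172]
```

View pics/z4.png

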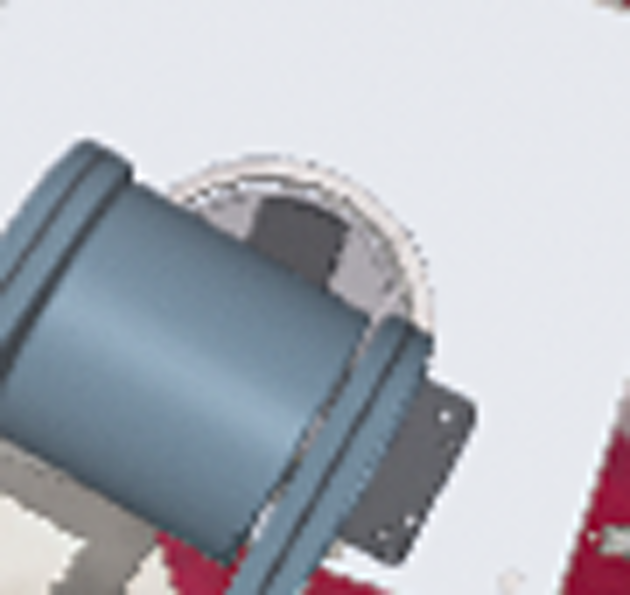

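The slot now points at the front: its right edge runs (347,232) to (330,290), parallel to the panel sides. The force rose to 27 N with hardly any motion, so the fastener is at its stop. I'll relieve the side load and lift out.

```bash
python3 -m jog '[0,3,0,0,0,0,0, 0,5,0,0,0,0,0, 0,5,-3,0,0,0,0, 0,5,-6,0,0,0,0, 0,5,-8,0,0,0,0]'; python3 arc.py
```

```text
t: 5.87
ee_pos: [0.5157, -0.1749, 0.2914]
ee_rot: [0.972, -0.234, 0.006, 0.003]
ft_force: [2.2, -13.8, -3.2]
width: 0.0007
grasp_force: 5.8
angle -3.7097270454424787 r 0.033576931318192504 tip z 0.1052818421324559 [  2.18840185 -13.78782825  -3.19659353] [-2.28654681 -0.37714639 -0.01379427]
```

```bash
python3 -m jog '[1,2,0,0,0,0,0, 2,3.5,-1,0,0,0,0, 2,3.5,-8,0,0,0,0, 2,3.5,-20,0,0,0,0, 2,3.5,-40,0,0,0,0]'; python3 arc.py | head -1
python3 -m jog '[0,0,-30,0,0,0,0, 0,0,-60,0,0,0,0, 0,0,-90,0,0,0,0, -40,0,-100,0,0,0,0, -80,0,-100,0,0,0,0]'
python3 -m jog '[-40,0,0,0,0,0,0, -80,0,0,0,0,0,0, -120,0,0,0,0,0,0, -150,0,0,0,0,0,0, -150,0,0,0,0,0,0]'
python3 - <<'E'
from h import *
a=shot('scene','s4');b=shot('top','t4')
cr=b['img'][130:265,180:330][:,:,::-1]; cb=a['img'][130:275,180:330][:,:,::-1]
cv2.imwrite('pics/z5.png',np.hstack([cv2.resize(cr,(400,400),interpolation=cv2.INTER_CUBIC),cv2.resize(cb,(400,400),interpolation=cv2.INTER_CUBIC)]))
E
```

```text
t: 6.28
ee_pos: [0.5123, -0.1745, 0.3271]
ee_rot: [0.972, -0.234, -0.003, -0.001]
ft_force: [0.1, -0.4, -0.8]
width: 0.0004
grasp_force: 0.0
angle -3.6694965841736047 r 0.0366711203905365 tip z 0.1410170422337877 [ 0.05843248 -0.43011325 -0.80266193] [ 0.10896194 -0.00382178 -0.00344806]
t: 6.7
ee_pos: [0.4426, -0.1392, 0.4313]
ee_rot: [0.972, -0.234, 0.002, 0.0]
ft_force: [-0.3, -0.3, 0.1]
width: 0.0005
grasp_force: 0.0
t: 7.12
ee_pos: [0.3039, -0.0676, 0.4281]
ee_rot: [0.972, -0.233, -0.002, -0.001]
ft_force: [-0.8, 1.0, -0.7]
width: 0.0006
grasp_force: 0.0
```

View pics/z5.png

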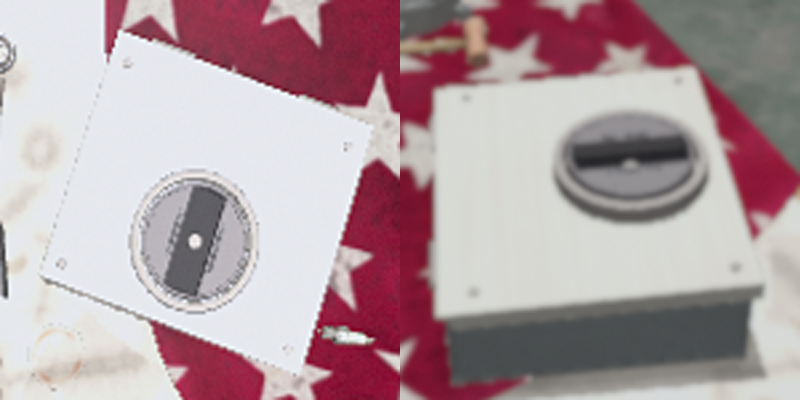

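The panel is shut. The slot runs from (178,290) to (212,190), parallel to the panel sides, the fastener is at its stop, and the spark plug has not moved. Handing in.

```bash
python3 -c "
from h import *
print(r.hand_in())"
```

```text
the job is handed in; nothing more can be done
None
```

The panel is closed and locked: the last camera view shows it shut with the slot at its stop, the arm is clear, and the job was handed in at about 7 s; no verdict came back.

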